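# Find the housing that rattles and stand it in the opening jig

## Task

One of the two grey counterweight housings in the rack has a weight come loose inside. Lift them one at a time and gently shake or rock the housing end to end along its long side, a couple of times, until you have felt which one has the weight rolling inside; the sound one finally stands in a rack bay as before. Set the faulty one down upright on the bare counter and let go, take it afresh by its narrow ends, and stand it fully down, upright, in the middle of the opening jig between the two walls, without dropping anything or disturbing the other things on the counter.

Things in the scene. Friction and masses are not known exactly. Their poses are not given: they have to be found in the camera images.
- housing_a: sealed grey upright box, 46 mm (x) by 68 mm (y, the long way) by 90 mm tall, seam 36 mm up. Origin: centre of underside. Starts in a rack bay, its y along the rack's y. Empty 0.22 to 0.68 kg, unlike its twin, so weight is no sure sign; bare balance point 53 mm up. Either twin may be faulty, with a loose 0.26 kg tungsten roller (24 mm diameter) in the bottom that rolls along y only, 18 mm each way from the middle.
- housing_b: twin of housing_a, outwardly equal, all said there holds. The loose roller, in whichever has it, stays put while level, rolls to the lower end if the long way tilts over 0.2 rad (at 0.4 rad in under 0.5 s) or on quick lengthwise shaking; its going end to end shifts the moment on the tool about the housing's x axis by 0.05 to 0.09 N m, also once level and settled (0.3 s). In the sound one nothing moves.
- rack: fixed plywood rack, may stand left or right; base 64 (x) by 190 (y) by 12 mm, three upright cheeks (40 mm in x, 8 mm thick, tops at 108 mm) at y = -86, 0, 86 mm, making two 78 mm bays. The cheeks top the housings (tops at 102 mm), so there a housing can be gripped only across its 46 mm, on the faces looking along x. Origin: centre of underside, on the counter.
- bay_left (a point): centre of the rack's bay floor at the rack's +y side, 43 mm from the rack's centre, 12 mm above the counter
- bay_right (a point): centre of the rack's bay floor at the rack's -y side, 43 mm from the rack's centre, 12 mm above the counter
- jig: fixed steel jig: base 110 (x) by 90 (y) by 12 mm; two upright walls (10 mm thick, 56 mm long in y, tops at 110 mm), inner faces 56 mm apart in x, y ends open. A housing fits only with its long way along the jig's y (either way round), 5 mm play a side; the walls cover its wide faces, so hold it by its narrow ends (68 mm apart). Origin: centre of underside, on the counter.
- jig_seat (a point): centre of the jig's floor between the walls, 12 mm above the counter; a seated housing's origin comes here; axes as the jig's
- clip_stand: bystander: grey tin stand 80 by 100 mm with a spring clip pinching a frosted glass fragment, 175 mm tall, loose; origin at the centre of its underside
- heat_sink: bystander: copper heat sink block 70 by 60 by 35 mm, loose; origin at the centre of its underside
- lens_cap: bystander: matte black lens cap, 68 mm in diameter, 15 mm tall, loose; origin at the centre of its underside
- reel_hub: bystander: yellow plastic reel hub lying flat, 76 mm in diameter, 30 mm tall, loose; origin at the centre of its underside

How it is judged:
By the outcome, as a careful person would: the job done as asked, in the order asked, and still so for the second after the job is handed in, with the robot touching nothing.
It also fails if it takes over 72 s, if anything falls off the work surface, if the arm or the gripper's body presses on something with over 40 N, if the wrist force passes 120 N, or if a joint passes its speed limit or range.

## Robot

A 6-joint arm with a two-finger parallel gripper is mounted at the origin on the work surface. World frame = base frame: x ahead of the robot, y to its left, z up, the work surface at z = 0. Lengths are in m, angles in rad, forces in N, time in s.
With the tool pointing down it reaches from about 0.3 to 0.825 m from the base axis. Payload 5.4 kg.
Tool frame: the origin (TCP) lies at the very end of the fingers, on their centre line; the grasp point (between the pads) lies ctrl.hold_point_z behind it (ctrl.hold_point_z is the distance from the TCP to the grasp point, in m); x points along the fingers, y is the direction in which the jaws open and shut, and the axes are right-handed (so a half turn about x gives the same grasp; the last joint's range is limited). The gripper opens to 92 mm and grips with 3 to 60 N. Pads are 20 mm wide; open, the fingers measure 128 mm over their backs; the gripper's body (75 mm by 189 mm) begins 69 mm behind the grasp point.
Start: joints at [-1.379, 0.158, 1.597, -0, 1.386, -0.21], TCP at [0.225, -0.529, 0.215] pointing down, gripper open.
Joint ranges: [-2.91, 2.91], [-0.94, 2.29], [0.18, 2.7], [-1.29, 4.43], [0.17, 2.64], [-3, 3]. Speed limits (rad/s): [2.57, 2.57, 3.14, 3.14, 3.14, 3.14].

## Interface

Orientations are given as a 3x3 rotation matrix whose columns are the frame's x, y, z axes.
In Python, from bench import ctrl gives the robot as it stands.
- The arm moves only by the tool send_rows, never from a script. Its argument "rows" is a list of rows, each a list of 3 entries, a list of its own where there are three numbers: the shift along the tool's x, y, z in cm, then the turn about the tool's x in degrees, then the closure, from 0 (fully open) to 1 (shut). In form: [[[tx, ty, tz], yaw, jaw], ...]. A call has 1 to 12 rows; each row is the pose to reach, as a shift and turn from the pose commanded when the call began, along the tool's axes at that moment; what a row does not reach only later rows make up. A row lasts 1/12 s, in which the tool goes at most 41.7 mm and 7.16 degrees, less where a joint would pass 70% of its speed; a pose out of reach is approached as far as the arm can. A call with a gripper value outside its range is refused whole. The fingers move at their own pace and stop on an object; the grip force is fixed at half the most. Time passes only in rows, so rows that repeat a pose let the fingers close. It gives the time, the measured TCP pose, the force and the opening at its end, in the units of the state.
- ctrl.get_obs(): the state, without advancing time (a new reading comes with each control period).
- ctrl.read_camera(name): name is "side" or "top"; returns the picture (420x560x3 uint8, red, green, blue); there is no depth.
- ctrl.get_calibration(name): a dict with "K" (3x3 intrinsics, pixels), "rvec" (rotation vector, rad) and "tvec" (3), from world to camera coordinates, as OpenCV has them. Camera axes: x right, y down, z forward; pixel columns grow to the right and rows downward; lengths in m; the calibration is good to about 2 mm. A picture is of the moment at which its call begins. get_calibration takes no time and is no camera call.
- ctrl.job_done(): hands the job in, once; it reports no verdict.
Trained networks look in the newest picture that a camera, given by its name, has taken for a name from the list of things; names that differ only in an ending like _2 or _b are one class to them, and where a whole thing is asked for, a point or a joint stands for the part that bears it (a point fixed in the world has none). Each returns a list of dicts, best first, with "conf" (0 to 1); they miss things now and then, are a little off and sometimes report something else, mostly with a low value. They report only what shows in the picture. A call takes as long as a camera call.
- ctrl.masks_of(query, camera): "pixels" (420x560 bool, what is visible of it) and "rect" ([left, top, right, bottom] in pixels, round what is visible of it).
The state is a dict: "time": time; "qpos": joint angles; "dq": joint speeds; "tau": joint torques, N m; "ee_pos": TCP position; "ee_rot": TCP orientation; "contact_force": force on the tool from outside, world axes, zero at the start; "ft_torque": the same for the moment, N m; "finger_gap": finger opening in m.
Only numpy, scipy, OpenCV 4.12 (cv2) and the standard library are available. Lean on these libraries where they do the work, as an engineer would, in place of code of your own. Each camera call takes 0.05 s, during which the arm holds its last target.

## Working session

There is one attempt and no reset: what is moved stays moved. The work goes in short steps, Python scripts to look and compute and a tool call to move; the robot and the scene stay as the last step left them, time stands still between calls to the robot, and variables do not carry over. Pictures are saved under pics/ and viewed, and the job is handed in when it is done.

Besides the shell and the picture viewer there is one more tool, called as name([rows], argument=value, ...), one row to a line, values as JSON. send_rows: Moves the arm, as the interface text tells. Its arguments: {"type":"object","properties":{"rows":{"type":"array"}},"required":["rows"]}

```bash
ls; mkdir -p pics
python3 - <<'E'
from bench import ctrl
import cv2
o=ctrl.get_obs();print({k:(v if not hasattr(v,'round') else v) for k,v in o.items()}); print(ctrl.hold_point_z)
for n in ("side","top"):
    im=ctrl.read_camera(n);cv2.imwrite(f"pics/{n}0.png",im[:,:,::-1]);print(n,ctrl.get_calibration(n))
    for q in ["housing_a","rack","jig","clip_stand","heat_sink","lens_cap","reel_hub"]:
        print(q,[(round(r["conf"],2),list(r["rect"])) for r in ctrl.masks_of(q,n)])
E
```

```text
pics
{'time': 0.0, 'qpos': array([-1.37910215e+00,  1.59054985e-01,  1.59820491e+00,  2.47094712e-05,
        1.38617155e+00, -2.10058660e-01]), 'dq': array([-7.34705017e-04, -8.18831078e-04,  8.78153545e-05, -1.65038714e-03,
        9.62496549e-04, -5.11970739e-04]), 'tau': array([-1.63407134e-03, -3.85570979e+01, -3.22108948e+01,  7.01841409e-02,
        3.80533410e-02, -1.43054667e-04]), 'ee_pos': array([ 0.22473497, -0.52860287,  0.21362926]), 'ee_rot': array([[-3.26485166e-04,  3.91027728e-01, -9.20378840e-01],
       [ 1.80973253e-03, -9.20377151e-01, -3.91027653e-01],
       [-9.99998309e-01, -1.79330425e-03, -4.07166111e-04]]), 'contact_force': array([ 0.29303582, -0.62826529, -0.03544881]), 'ft_torque': array([-0.01470573, -0.05271409,  0.01146341]), 'finger_gap': 0.09222373320755355}
0.0187
side {'K': array([[419.04742361,   0.        , 288.96038147],
       [  0.        , 419.04742361, 206.01654335],
       [  0.        ,   0.        ,   1.        ]]), 'rvec': array([ 0.50739806, -2.49124337,  1.48439782]), 'tvec': array([0.51843512, 0.16684022, 0.82894319])}
housing_a [(0
[... 526 characters left out ...]
65],
       [  0.        , 401.30791444, 212.19067844],
       [  0.        ,   0.        ,   1.        ]]), 'rvec': array([ 2.13228957, -2.16352723,  0.14487111]), 'tvec': array([0.015788  , 0.59530068, 1.03567029])}
housing_a [(0.83, [374.6, 198.6, 409.0, 225.4]), (0.75, [336.8, 195.6, 378.0, 222.3]), (0.35, [177.0, 208.3, 214.4, 249.7]), (0.17, [386.4, 279.9, 419.9, 305.4])]
rack [(0.68, [332.1, 197.1, 413.0, 232.3])]
jig [(0.78, [176.5, 211.3, 215.8, 253.0])]
clip_stand [(0.72, [275.3, 119.8, 314.5, 161.1])]
heat_sink [(0.85, [130.4, 273.8, 169.8, 305.2])]
lens_cap [(0.69, [216.2, 144.2, 234.8, 167.7])]
reel_hub [(0.81, [387.9, 275.9, 416.2, 307.7]), (0.18, [173.4, 208.9, 218.4, 250.7])]
```

View pics/side0.png

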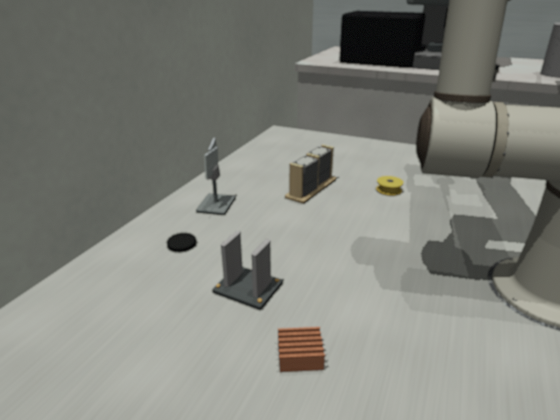

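View pics/top0.png

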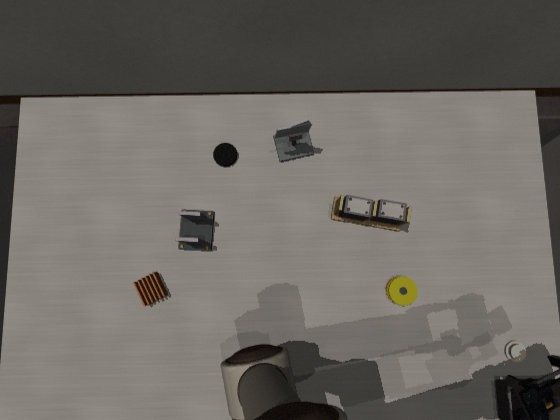

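```bash
cat > h.py <<'E'
from bench import ctrl
import numpy as np, cv2
from scipy.optimize import minimize
CAL={n:ctrl.get_calibration(n) for n in ("side","top")}
def proj(n,P):
    c=CAL[n];return cv2.projectPoints(np.asarray(P,float).reshape(-1,3),c["rvec"],c["tvec"],c["K"],None)[0].reshape(-1,2)
def unproj(n,uv,z):
    c=CAL[n];R=cv2.Rodrigues(c["rvec"])[0];C=-R.T@c["tvec"].ravel()
    d=R.T@np.linalg.inv(c["K"])@np.array([uv[0],uv[1],1.]);return C+d*(z-C[2])/d[2]
def box(cx,cy,z0,sx,sy,sz):
    return np.array([[cx+a*sx/2,cy+b*sy/2,z0+c*sz] for a in(-1,1) for b in(-1,1) for c in(0,1)])
HB=box(0,0,0,.046,.068,.090)
RACK=[box(0,0,0,.064,.19,.012)]+[box(0,y,.0,.040,.008,.108) for y in(-.086,0,.086)]
JIG=[box(0,0,0,.11,.09,.012)]+[box(s*.033,0,0,.01,.056,.110) for s in(-1,1)]
def place(B,x,y,t,z=0):
    c,s=np.cos(t),np.sin(t);return B@np.array([[c,s,0],[-s,c,0],[0,0,1]])+[x,y,z]
S=4
def render(n,boxes):
    m=np.zeros((420*S,560*S),np.uint8)
    for B in boxes: cv2.fillConvexPoly(m,cv2.convexHull(np.round(proj(n,B)*S+S/2-.5).astype(np.int32)),1)
    return m
def edges(n,boxes,img,color,sc,off):
    E=[(0,1),(2,3),(4,5),(6,7),(0,2),(1,3),(4,6),(5,7),(0,4),(1,5),(2,6),(3,7)]
    for B in boxes:
        p=(proj(n,B)+.5-off)*sc-.5
        for a,b in E: cv2.line(img,tuple(int(v) for v in p[a]),tuple(int(v) for v in p[b]),color,1,cv2.LINE_AA)
E
python3 - <<'E'
from h import *
for n in("side","top"):
    im=ctrl.read_camera(n);np.save(f"{n}0.npy",im)
    for q in ["rack","jig"]:
        r=ctrl.masks_of(q,n)[0]["pixels"]
        if q=="rack":
            for k in ctrl.masks_of("housing_a",n)[:2]: r=r|k["pixels"]
        np.save(f"{q}_{n}.npy",r)
R={}
for q,bx in(("rack",RACK+[place(HB,0,s*.043,0,.012) for s in(-1,1)]),("jig",JIG)):
    M={n:cv2.resize(np.load(f"{q}_{n}.npy").astype(np.uint8),None,fx=S,fy=S,interpolation=cv2.INTER_NEAREST) for n in("side","top")}
    ys,xs=np.nonzero(np.load(f"{q}_top.npy"));c=unproj("top",(xs.mean(),ys.mean()),.05)
    def cost(p,verb=0):
        v=0
        for n in M:
            m=render(n,[place(b,p[0],p[1],p[2]) for b in bx]);i=(m&M[n]).sum();u=(m|M[n]).sum();v+=1-i/u
        return v
    best=None
    for t in np.arange(-1.5,1.6,.25):
        r=minimize(cost,[c[0],c[1],t],method="Nelder-Mead",options=dict(initial_simplex=np.array([[c[0],c[1],t],[c[0]+.02,c[1],t],[c[0],c[1]+.02,t],[c[0],c[1],t+.15]]),maxiter=100))
        print(q,t,r.x,round(r.fun,3))
        if best is None or r.fun<best.fun: best=r
    R[q]=best.x
    for n,off in M.items():
        im=np.load(f"{n}0.npy")[:,:,::-1]; ctr=proj(n,[best.x[0],best.x[1],.05])[0].astype(int);off=ctr-[40,40]
        cr=im[off[1]:off[1]+80,off[0]:off[0]+80]; A=cv2.resize(cr,(400,400),interpolation=cv2.INTER_CUBIC);Bm=A.copy()
        edges(n,[place(b,*best.x) for b in bx],Bm,(0,255,0),5,off)
        print(n,off);cv2.imwrite(f"pics/fit_{q}_{n}.png",np.hstack([A,Bm]))
for q,z in(("clip_stand",0),("heat_sink",.035),("lens_cap",.015),("reel_hub",.03)):
    for n in ("top",):
        r=ctrl.masks_of(q,n)[0]["rect"];print(q,unproj(n,((r[0]+r[2])/2,(r[1]+r[3])/2),z))
E
```

```text
rack -1.5 [ 0.59357986 -0.24064268 -0.17297365] 0.147
rack -1.25 [ 0.59356971 -0.24039308 -0.17227147] 0.145
rack -1.0 [ 0.59361023 -0.2397995  -0.17379938] 0.145
rack -0.75 [ 0.59357978 -0.23976616 -0.17412115] 0.146
rack -0.5 [ 0.59360671 -0.24036106 -0.17265013] 0.145
rack -0.25 [ 0.59376357 -0.24036812 -0.1747033 ] 0.146
rack 0.0 [ 0.59409969 -0.24008568 -0.17042033] 0.147
rack 0.25 [ 0.59380272 -0.24039477 -0.17596093] 0.148
rack 0.5 [ 0.59354036 -0.24038053 -0.17257321] 0.145
rack 0.75 [ 0.59908187 -0.25002214  0.75452567] 1.183
rack 1.0 [ 0.59405754 -0.23976525 -0.16787324] 0.147
rack 1.25 [ 0.59394523 -0.24088011 -0.17512948] 0.147
rack 1.5 [ 0.59334384 -0.2392179   2.96717018] 0.148
side [271 132]
top [329 171]
jig -1.5 [ 0.55360564  0.22990109 -2.01344959] 0.545
jig -1.25 [ 0.55591783  0.23213697 -1.4397343 ] 0.66
jig -1.0 [ 0.55441881  0.23020554 -0.0615825 ] 0.091
jig -0.75 [ 0.5544101   0.23018751 -0.06116381] 0.09
jig -0.5 [ 0.55439624  0.23026326 -0.0614359 ] 0.091
jig -0.25 [ 0.5544089   0.23026604 -0.06133905] 0.091
jig 0.0 [ 0.55426162  0.23025491 -0.05418935] 0.094
jig 0.25 [ 0.55428399  0.23039796 -0.06427634] 0.092
jig 0.5 [ 0.55467045  0.23046572 -0.05739128] 0.093
jig 0.75 [0.55336833 0.23097713 1.13929785] 0.544
jig 1.0 [0.55367627 0.23008969 1.14679698] 0.544
jig 1.25 [0.55364428 0.23070457 1.1488686 ] 0.544
jig 1.5 [0.55364871 0.23045619 1.12611242] 0.543
side [206 227]
top [152 188]
clip_stand [ 0.80879327 -0.04643504  0.        ]
heat_sink [0.39488033 0.34096098 0.035     ]
lens_cap [0.76036623 0.15226768 0.015     ]
reel_hub [ 0.38046978 -0.31933261  0.03      ]
```

```bash
python3 -c "
import cv2,numpy as np
for q in('rack','jig'):
    cv2.imwrite(f'pics/f_{q}.png',cv2.resize(np.vstack([cv2.imread(f'pics/fit_{q}_side.png'),cv2.imread(f'pics/fit_{q}_top.png')]),(600,600)))"
```

```text
(no output)
```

View pics/f_rack.png

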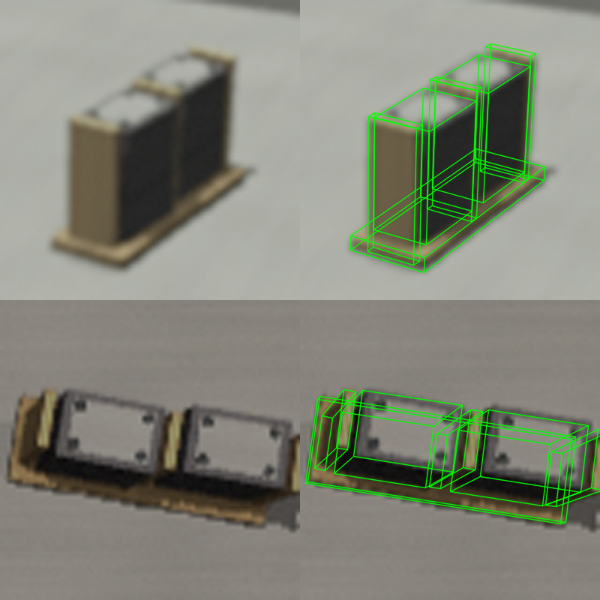

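View pics/f_jig.png

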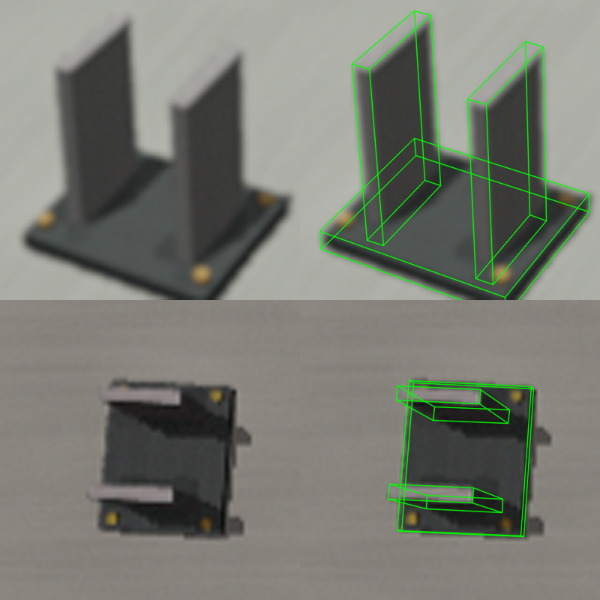

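```bash
cat >> h.py <<'E'
RK=(0.5936,-0.2401,-0.1735); JG=(0.5544,0.2302,-0.0614)
def rk(x,y): c,s=np.cos(RK[2]),np.sin(RK[2]);return np.array([RK[0]+c*x-s*y,RK[1]+s*x+c*y])
def to(tgt,yawdeg=None,cmd=None):
    "tgt world tcp, yawdeg= desired world angle of tool y; prints tool shift cm & turn"
    o=ctrl.get_obs();R=o["ee_rot"];p=np.array(o["ee_pos"]) if cmd is None else np.array(cmd)
    a=np.degrees(np.arctan2(R[1,1],R[0,1]))
    d=R.T@(np.array(tgt)-p)*100
    t=0 if yawdeg is None else -((yawdeg-a+180)%360-180)
    print("shift",d.round(2),"turn",round(t,2),"now",p.round(4),"yaw",round(a,2))
def st():
    o=ctrl.get_obs();a=np.degrees(np.arctan2(o["ee_rot"][1,1],o["ee_rot"][0,1]))
    print("t",round(o["time"],2),"p",o["ee_pos"].round(4),"yaw",round(a,2),"F",o["contact_force"].round(2),"T",o["ft_torque"].round(3),"gap",round(o["finger_gap"],4),"q",o["qpos"].round(2))
E
python3 -c "
from h import *
p=rk(0,.043);print(p,rk(0,-.043));to([*p,.20],-9.94);to([*p,.046],-9.94)"
```

```text
[ 0.60102313 -0.19774558] [ 0.58617687 -0.28245442]
shift [  1.46 -15.79 -47.58] turn -57.04 now [ 0.2248 -0.5292  0.2146] yaw -66.98
shift [ 16.86 -15.8  -47.58] turn -57.04 now [ 0.2248 -0.5292  0.2146] yaw -66.98
```

send_rows([
  [[1.5,-15.8,-47.6],-57,0],
  [[1.5,-15.8,-47.6],-57,0],
  [[1.5,-15.8,-47.6],-57,0],
  [[1.5,-15.8,-47.6],-57,0],
  [[1.5,-15.8,-47.6],-57,0],
  [[1.5,-15.8,-47.6],-57,0],
  [[1.5,-15.8,-47.6],-57,0],
  [[1.5,-15.8,-47.6],-57,0],
  [[1.5,-15.8,-47.6],-57,0],
  [[1.5,-15.8,-47.6],-57,0],
  [[1.5,-15.8,-47.6],-57,0],
  [[1.5,-15.8,-47.6],-57,0],
])

```text
time: 2.4
ee_pos: [0.6012, -0.1971, 0.1997]
ee_rot: [[0.0, 0.985, -0.173], [-0.0, -0.173, -0.985], [-1.0, 0.0, 0.0]]
contact_force: [1.0, -0.0, 0.2]
finger_gap: 0.092
```

```bash
python3 -c "
from h import *
st();p=rk(0,.043);to([*p,.046],-9.94)"
```

```text
t 2.4 p [ 0.6012 -0.1971  0.1997] yaw -9.97 F [ 0.98 -0.    0.16] T [-0.072 -0.082 -0.038] gap 0.092 q [-0.51  0.32  1.44 -0.    1.38 -0.33]
shift [ 1.537e+01 -1.000e-02  7.000e-02] turn -0.03 now [ 0.6012 -0.1971  0.1997] yaw -9.97
```

send_rows([
  [[4,0,0],0,0],
  [[8,0,0],0,0],
  [[11,0,0],0,0],
  [[13,0,0],0,0],
  [[14.5,0,0],0,0],
  [[15.4,0,0],0,0],
  [[15.4,0,0],0,0],
])

```text
time: 2.98
ee_pos: [0.5983, -0.198, 0.0433]
ee_rot: [[-0.004, 0.985, -0.173], [0.002, -0.173, -0.985], [-1.0, -0.004, -0.001]]
contact_force: [-0.3, 0.2, -0.5]
finger_gap: 0.0918
```

```bash
python3 -c "
from h import *
st()
im=ctrl.read_camera('side');A=cv2.resize(im[120:240,220:380,::-1],(800,600),interpolation=cv2.INTER_CUBIC);cv2.imwrite('pics/s1.png',A)"
```

```text
t 2.98 p [ 0.5983 -0.198   0.0433] yaw -9.98 F [-0.25  0.17 -0.46] T [-0.008 -0.051  0.012] gap 0.0918 q [-0.51  0.48  1.56 -0.    1.11 -0.34]
```

View pics/s1.png

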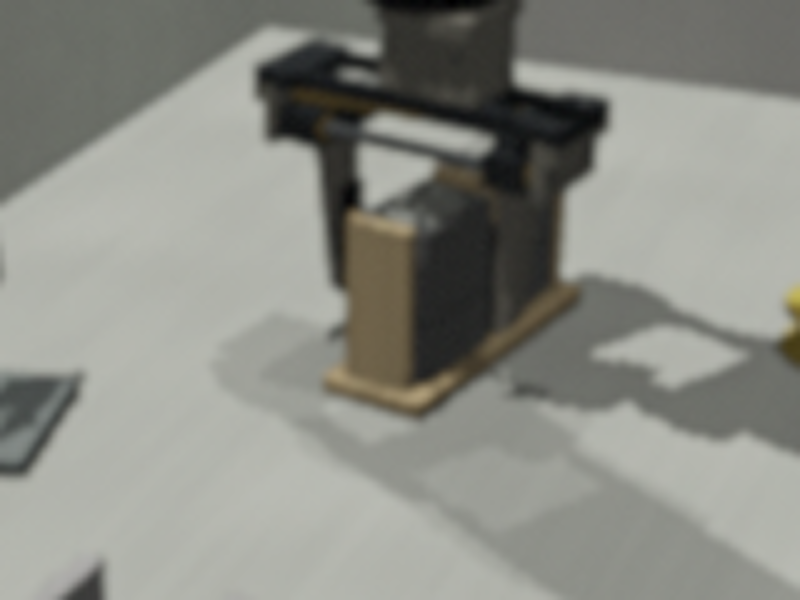

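send_rows([
  [[0,0,0],0,0.5],
  [[0,0,0],0,1],
  [[0,0,0],0,1],
  [[0,0,0],0,1],
  [[0,0,0],0,1],
  [[0,0,0],0,1],
  [[0,0,0],0,1],
  [[0,0,0],0,1],
  [[0,0,0],0,1],
])

```text
time: 3.78
ee_pos: [0.6004, -0.1989, 0.0459]
ee_rot: [[0.001, 0.985, -0.173], [-0.0, -0.173, -0.985], [-1.0, 0.001, 0.0]]
contact_force: [2.1, 0.5, 0.1]
finger_gap: 0.0462
```

```bash
python3 -c "
from h import *
st()"
```

```text
t 3.78 p [ 0.6004 -0.1989  0.0459] yaw -9.98 F [2.12 0.47 0.07] T [-0.059 -0.476 -0.056] gap 0.0462 q [-0.51  0.48  1.55  0.    1.11 -0.34]
```

send_rows([
  [[-0.5,0,0],0,1],
  [[-1.5,0,0],0,1],
  [[-3,0,0],0,1],
  [[-5,0,0],0,1],
  [[-7.5,0,0],0,1],
  [[-10,0,0],0,1],
  [[-12.5,0,0],0,1],
  [[-14,0,0],0,1],
  [[-15,0,0],0,1],
  [[-15,0,0],0,1],
  [[-15,0,0],0,1],
  [[-15,0,0],0,1],
])

```text
time: 4.78
ee_pos: [0.5987, -0.1982, 0.1935]
ee_rot: [[-0.003, 0.985, -0.173], [0.002, -0.173, -0.985], [-1.0, -0.004, -0.001]]
contact_force: [-0.3, 0.4, -6.4]
finger_gap: 0.0463
```

```bash
python3 -c "
from h import *
st()"
```

```text
t 4.78 p [ 0.5987 -0.1982  0.1935] yaw -9.98 F [-0.27  0.44 -6.35] T [-0.063 -0.131 -0.04 ] gap 0.0463 q [-0.51  0.32  1.45 -0.    1.38 -0.34]
```

send_rows([
  [[0,0,0],0,1],
  [[0,0,0],0,1],
  [[0,0,0],0,1],
])

```text
time: 5.03
ee_pos: [0.5993, -0.1985, 0.1945]
ee_rot: [[-0.002, 0.985, -0.173], [0.001, -0.173, -0.985], [-1.0, -0.002, -0.001]]
contact_force: [0.3, 0.2, -5.2]
finger_gap: 0.0463
```

```bash
python3 -c "
from h import *
st();o=ctrl.get_obs();R=o['ee_rot'];print('tool torque',(R.T@o['ft_torque']).round(3))
im=ctrl.read_camera('side');A=cv2.resize(im[80:230,220:420,::-1],(800,600),interpolation=cv2.INTER_CUBIC);cv2.imwrite('pics/s2.png',A)"
```

```text
t 5.03 p [ 0.5993 -0.1985  0.1945] yaw -9.98 F [ 0.32  0.24 -5.21] T [-0.013 -0.094  0.023] gap 0.0463 q [-0.51  0.32  1.45 -0.    1.38 -0.34]
tool torque [-0.023  0.003  0.094]
```

View pics/s2.png

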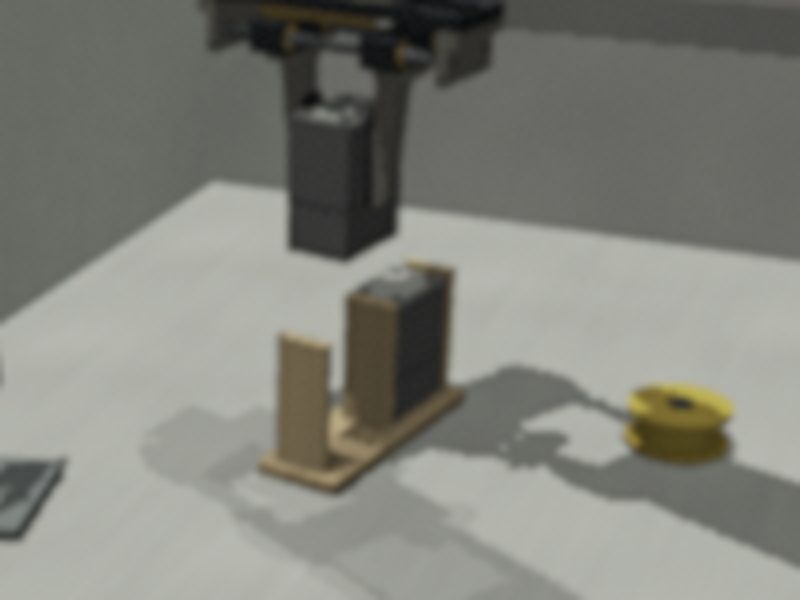

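```bash
cat >> h.py <<'E'
def avg(k=8):
    T=[];F=[]
    for i in range(k):
        ctrl.read_camera("side");o=ctrl.get_obs();T.append(o["ee_rot"].T@o["ft_torque"]);F.append(o["contact_force"])
    print("toolT",np.mean(T,0).round(4),"sd",np.std(T,0).round(4),"F",np.mean(F,0).round(2))
E
python3 -c "
from h import *
avg()"
```

```text
toolT [ 0.0047 -0.0177  0.0548] sd [0.0363 0.0342 0.025 ] F [-0.11  0.1  -5.4 ]
```

send_rows([
  [[0,0,3],0,1],
  [[0,0,3],0,1],
  [[0,0,0],0,1],
  [[0,0,0],0,1],
  [[0,0,3],0,1],
  [[0,0,3],0,1],
  [[0,0,3],0,1],
  [[0,0,3],0,1],
  [[0,0,3],0,1],
  [[0,0,3],0,1],
])

```text
time: 6.32
ee_pos: [0.5947, -0.2277, 0.1956]
ee_rot: [[-0.0, 0.985, -0.173], [0.0, -0.173, -0.985], [-1.0, -0.0, -0.0]]
contact_force: [0.7, -0.2, -5.5]
finger_gap: 0.0463
```

```bash
python3 -c "
from h import *
st();avg()"
```

```text
t 6.32 p [ 0.5947 -0.2277  0.1956] yaw -9.95 F [ 0.67 -0.15 -5.51] T [-0.036 -0.043 -0.05 ] gap 0.0463 q [-0.56  0.33  1.43  0.    1.38 -0.38]
toolT [-0.0006  0.0214  0.0658] sd [0.0208 0.0297 0.0369] F [ 0.14  0.05 -5.7 ]
```

send_rows([
  [[0,0,-3],0,1],
  [[0,0,-3],0,1],
  [[0,0,0],0,1],
  [[0,0,0],0,1],
  [[0,0,-3],0,1],
  [[0,0,-3],0,1],
  [[0,0,-3],0,1],
  [[0,0,-3],0,1],
  [[0,0,-3],0,1],
  [[0,0,-3],0,1],
])

```text
time: 7.55
ee_pos: [0.5997, -0.1995, 0.1957]
ee_rot: [[-0.0, 0.985, -0.174], [-0.0, -0.174, -0.985], [-1.0, 0.0, 0.0]]
contact_force: [-1.0, -0.0, -5.6]
finger_gap: 0.0459
```

```bash
python3 -c "
from h import *
st();avg()"
```

```text
t 7.55 p [ 0.5997 -0.1995  0.1957] yaw -10.02 F [-1.03 -0.04 -5.65] T [-0.038 -0.042 -0.003] gap 0.0459 q [-0.51  0.32  1.45 -0.    1.38 -0.34]
toolT [-0.0109 -0.0473  0.0691] sd [0.0298 0.026  0.0274] F [ 0.32 -0.2  -5.5 ]
```

send_rows([
  [[0,0,3],0,1],
  [[0,0,3],0,1],
  [[0,0,0],0,1],
  [[0,0,0],0,1],
  [[0,0,3],0,1],
  [[0,0,3],0,1],
  [[0,0,3],0,1],
  [[0,0,3],0,1],
  [[0,0,3],0,1],
  [[0,0,3],0,1],
])

```text
time: 8.78
ee_pos: [0.5947, -0.2276, 0.1956]
ee_rot: [[-0.0, 0.985, -0.173], [0.001, -0.173, -0.985], [-1.0, -0.0, -0.0]]
contact_force: [-0.1, 0.3, -6.0]
finger_gap: 0.0461
```

```bash
python3 -c "
from h import *
avg(14)"
```

```text
toolT [-0.0103  0.0356  0.0872] sd [0.0212 0.0282 0.042 ] F [ 0.13  0.06 -5.57]
```

send_rows([
  [[0,0,-3],0,1],
  [[0,0,-3],0,1],
  [[0,0,0],0,1],
  [[0,0,0],0,1],
  [[0,0,-3],0,1],
  [[0,0,-3],0,1],
  [[0,0,-3],0,1],
  [[0,0,-3],0,1],
  [[0,0,-3],0,1],
  [[0,0,-3],0,1],
])

```text
time: 10.32
ee_pos: [0.5997, -0.1994, 0.1957]
ee_rot: [[-0.0, 0.985, -0.174], [-0.0, -0.174, -0.985], [-1.0, 0.0, 0.0]]
contact_force: [0.0, 0.0, -5.3]
finger_gap: 0.0454
```

```bash
python3 -c "
from h import *
avg(14);st()"
```

```text
toolT [-0.0051 -0.0675  0.0849] sd [0.0249 0.0361 0.0196] F [ 0.11 -0.06 -5.69]
t 11.02 p [ 0.5998 -0.1988  0.1956] yaw -9.98 F [ 0.74 -0.03 -6.08] T [-0.085 -0.049  0.023] gap 0.0458 q [-0.51  0.32  1.45  0.    1.38 -0.34]
```

send_rows([
  [[0,0,-1],0,1],
  [[0,0,-2],0,1],
  [[0,0,-3],0,1],
  [[0,0,-3],0,1],
  [[0,0,0],0,1],
  [[0,0,0],0,1],
  [[0,0,0],0,1],
  [[0,0,0],0,1],
  [[0,0,0],0,1],
  [[0,0,0],0,1],
])

```text
time: 11.85
ee_pos: [0.5999, -0.1981, 0.1956]
ee_rot: [[-0.0, 0.985, -0.173], [0.0, -0.173, -0.985], [-1.0, -0.0, -0.0]]
contact_force: [-0.0, 0.0, -5.8]
finger_gap: 0.0459
```

```bash
python3 -c "
from h import *
avg(14);st();to([.43,-.02,.1956],-3.52)"
```

```text
toolT [0.0064 0.0441 0.0894] sd [0.0222 0.0312 0.0259] F [-0.2   0.11 -5.45]
t 12.55 p [ 0.5998 -0.1988  0.1957] yaw -9.98 F [ 0.48 -0.55 -5.03] T [-0.004 -0.068 -0.061] gap 0.046 q [-0.51  0.32  1.45  0.    1.38 -0.34]
shift [ 1.000e-02 -1.982e+01 -1.467e+01] turn -6.46 now [ 0.5998 -0.1988  0.1957] yaw -9.98
```

send_rows([
  [[0,-1,-0.7],-1,1],
  [[0,-3,-2.2],-2,1],
  [[0,-5.5,-4.1],-3,1],
  [[0,-8,-6],-4,1],
  [[0,-10.5,-7.8],-5,1],
  [[0,-13,-9.6],-6,1],
  [[0,-15.5,-11.5],-6.5,1],
  [[0,-17.5,-13],-6.5,1],
  [[0,-19,-14.1],-6.5,1],
  [[0,-19.8,-14.7],-6.5,1],
  [[0,-19.8,-14.7],-6.5,1],
  [[0,-19.8,-14.7],-6.5,1],
])

```text
time: 13.55
ee_pos: [0.4309, -0.02, 0.1962]
ee_rot: [[0.002, 0.998, -0.06], [-0.001, -0.06, -0.998], [-1.0, 0.002, 0.001]]
contact_force: [0.2, 0.1, -5.9]
finger_gap: 0.0459
```

send_rows([
  [[2,0,0],0,1],
  [[5,0,0],0,1],
  [[8,0,0],0,1],
  [[11,0,0],0,1],
  [[13,0,0],0,1],
  [[14.3,0,0],0,1],
  [[14.8,0,0],0,1],
  [[15.2,0,0],0,1],
  [[15.2,0,0],0,1],
  [[15.2,0,0],0,1],
  [[15.2,0,0],0,1],
])

```text
time: 14.47
ee_pos: [0.4315, -0.0202, 0.0448]
ee_rot: [[0.002, 0.998, -0.061], [-0.001, -0.061, -0.998], [-1.0, 0.002, 0.001]]
contact_force: [-0.4, 0.8, -5.4]
finger_gap: 0.0456
```

```bash
python3 -c "
from h import *
st()
im=ctrl.read_camera('side');A=cv2.resize(im[130:280,240:440,::-1],(800,600),interpolation=cv2.INTER_CUBIC);cv2.imwrite('pics/s3.png',A)"
```

```text
t 14.47 p [ 0.4315 -0.0202  0.0448] yaw -3.48 F [-0.36  0.79 -5.44] T [-0.036 -0.085  0.031] gap 0.0456 q [-0.33  0.    2.13 -0.    1.01 -0.27]
```

View pics/s3.png

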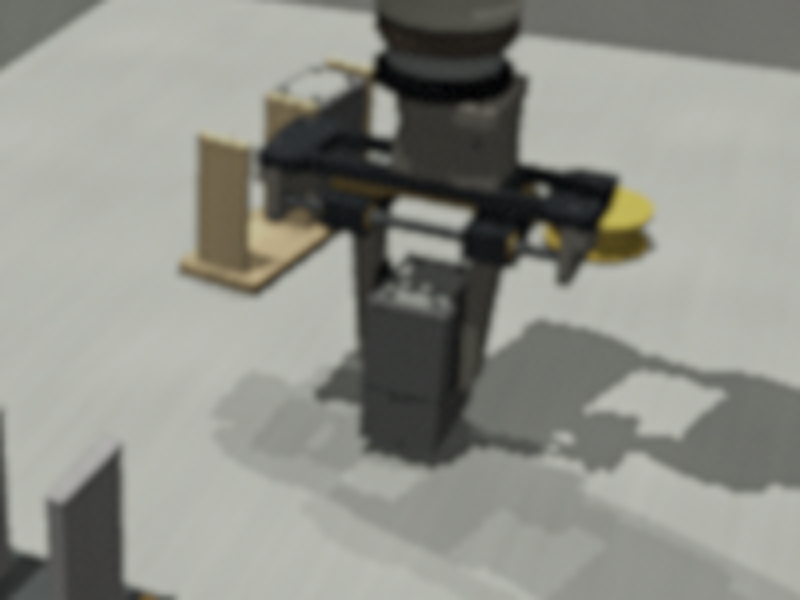

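send_rows([
  [[0.4,0,0],0,1],
  [[0.7,0,0],0,1],
  [[0.9,0,0],0,1],
  [[1.0,0,0],0,1],
  [[1.0,0,0],0,1],
  [[1.0,0,0],0,1],
])

```text
time: 15.02
ee_pos: [0.4303, -0.0197, 0.0343]
ee_rot: [[-0.001, 0.998, -0.06], [0.0, -0.06, -0.998], [-1.0, -0.001, -0.0]]
contact_force: [-4.8, 0.7, 6.3]
finger_gap: 0.0456
```

```bash
python3 -c "
from h import *
st();avg(2)"
```

```text
t 15.02 p [ 0.4303 -0.0197  0.0343] yaw -3.46 F [-4.78  0.69  6.33] T [0.235 0.84  0.079] gap 0.0456 q [-0.33  0.02  2.14 -0.    0.98 -0.27]
toolT [-0.085   0.2492 -0.8133] sd [0.0136 0.0066 0.0307] F [-4.56  0.95  5.58]
```

send_rows([
  [[-0.05,0,0],0,1],
  [[-0.05,0,0],0,1],
  [[-0.05,0,0],0,0.6],
  [[-0.05,0,0],0,0.3],
  [[-0.05,0,0],0,0],
  [[-0.05,0,0],0,0],
  [[-0.05,0,0],0,0],
  [[-0.05,0,0],0,0],
  [[-0.05,0,0],0,0],
])

```text
time: 15.87
ee_pos: [0.4305, -0.0198, 0.0342]
ee_rot: [[0.0, 0.998, -0.061], [-0.0, -0.061, -0.998], [-1.0, 0.0, 0.0]]
contact_force: [-0.4, -0.3, -0.3]
finger_gap: 0.0838
```

```bash
python3 -c "
from h import *
st()"
```

```text
t 15.87 p [ 0.4305 -0.0198  0.0342] yaw -3.48 F [-0.44 -0.28 -0.32] T [-0.038 -0.078  0.008] gap 0.0838 q [-0.33  0.02  2.14  0.    0.98 -0.27]
```

send_rows([
  [[-2,0,0],0,0],
  [[-6,0,0],0,0],
  [[-10,0,0],0,0],
  [[-13,0,0],0,0],
  [[-13,0,0],15,0],
  [[-13,0,0],30,0],
  [[-13,0,0],60,0],
  [[-13,0,0],90,0],
  [[-13,0,0],90,0],
  [[-13,0,0],90,0],
  [[-13,0,0],90,0],
  [[-13,0,0],90,0],
])

```text
time: 16.87
ee_pos: [0.4303, -0.0197, 0.1641]
ee_rot: [[0.0, 0.483, -0.876], [0.0, -0.876, -0.483], [-1.0, 0.0, -0.0]]
contact_force: [-0.5, 0.1, 1.0]
finger_gap: 0.0919
```

send_rows([
  [[0,0,0],35,0],
  [[0,0,0],35,0],
  [[0,0,0],35,0],
  [[0,0,0],35,0],
  [[0,0,0],35,0],
  [[0,0,0],35,0],
])

```text
time: 17.37
ee_pos: [0.4303, -0.0197, 0.1641]
ee_rot: [[0.0, -0.103, -0.995], [-0.0, -0.995, 0.103], [-1.0, -0.0, -0.0]]
contact_force: [1.1, -0.1, 0.2]
finger_gap: 0.0921
```

```bash
python3 -c "
from h import *
st();to([.4305,-.0198,.034],-93.52)
ims=[]
im=ctrl.read_camera('side');A=cv2.resize(im[130:280,240:440,::-1],(800,600),interpolation=cv2.INTER_CUBIC);cv2.imwrite('pics/s4.png',A)"
```

```text
t 17.37 p [ 0.4303 -0.0197  0.1641] yaw -95.93 F [ 1.12 -0.12  0.23] T [ 0.082  0.041 -0.029] gap 0.0921 q [-0.33 -0.19  2.04  0.    1.29  1.35]
shift [ 1.301e+01  1.000e-02 -2.000e-02] turn -2.41 now [ 0.4303 -0.0197  0.1641] yaw -95.93
```

View pics/s4.png

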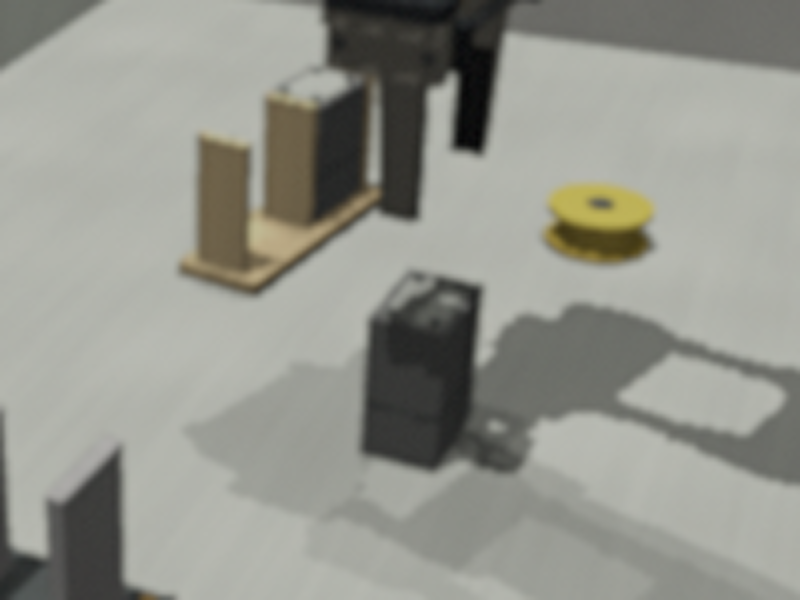

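```bash
python3 -c "
from h import *
rs=ctrl.masks_of('housing_a','side')
for r in rs: print(r['conf'],r['rect'])
t=proj('side',[.43,-.02,.045])[0];print(t)
r=min(rs,key=lambda r:np.hypot(*( (np.array(r['rect'][:2])+r['rect'][2:])/2-t)))
M=cv2.resize(r['pixels'].astype(np.uint8),None,fx=S,fy=S,interpolation=0)
def cost(p):
    m=render('side',[place(HB,p[0],p[1],p[2])]);return 1-(m&M).sum()/(m|M).sum()
a=-.061
r=minimize(cost,[.43,-.02,a],method='Nelder-Mead',options=dict(initial_simplex=np.array([[.43,-.02,a],[.445,-.02,a],[.43,-.005,a],[.43,-.02,a+.1]])))
print(r.x,r.fun,cost([.4303,-.02,a]))
"
```

```text
0.74 [306.7, 146.7, 330.1, 183.6]
0.65 [327.5, 199.5, 360.9, 248.9]
0.42 [374.9, 175.2, 403.7, 198.2]
0.4 [209.9, 229.9, 282.0, 308.0]
[345.22550302 221.9688523 ]
[ 0.43100197 -0.01691103 -0.05090818] 0.03199566160520606 0.05637159533073932
```

send_rows([
  [[2,-0.25,0],-2.4,0],
  [[5,-0.25,0],-2.4,0],
  [[8,-0.25,0],-2.4,0],
  [[10.5,-0.25,0],-2.4,0],
  [[12,-0.25,0],-2.4,0],
  [[13,-0.25,0],-2.4,0],
  [[13,-0.25,0],-2.4,0],
  [[13,-0.25,0],-2.4,0],
])

```text
time: 18.13
ee_pos: [0.4307, -0.0173, 0.0344]
ee_rot: [[-0.0, -0.058, -0.998], [0.0, -0.998, 0.058], [-1.0, -0.0, 0.0]]
contact_force: [-0.5, -0.4, 0.8]
finger_gap: 0.0919
```

```bash
python3 -c "
from h import *
st()"
```

```text
t 18.13 p [ 0.4307 -0.0173  0.0344] yaw -93.31 F [-0.52 -0.37  0.84] T [ 0.038 -0.05  -0.005] gap 0.0919 q [-0.32  0.02  2.14 -0.    0.98  1.31]
```

send_rows([
  [[0,0,0],0,0.3],
  [[0,0,0],0,1],
  [[0,0,0],0,1],
  [[0,0,0],0,1],
  [[0,0,0],0,1],
  [[0,0,0],0,1],
  [[0,0,0],0,1],
])

```text
time: 18.72
ee_pos: [0.4319, -0.0186, 0.0354]
ee_rot: [[0.003, -0.058, -0.998], [-0.003, -0.998, 0.058], [-1.0, 0.003, -0.003]]
contact_force: [-0.9, -5.1, 3.2]
finger_gap: 0.0682
```

```bash
python3 -c "
from h import *
st()"
```

```text
t 18.72 p [ 0.4319 -0.0186  0.0354] yaw -93.34 F [-0.88 -5.14  3.17] T [-0.871  0.163  0.019] gap 0.0682 q [-0.32  0.02  2.13 -0.    0.98  1.31]
```

send_rows([
  [[-0.5,0,0],0,1],
  [[-1.5,0,0],0,1],
  [[-3,0,0],0,1],
  [[-5,0,0],0,1],
  [[-7.5,0,0],0,1],
  [[-10,0,0],0,1],
  [[-12.5,0,0],0,1],
  [[-14,0,0],0,1],
  [[-15,0,0],0,1],
  [[-15,0,0],0,1],
  [[-15,0,0],0,1],
  [[-15,0,0],0,1],
])

```text
time: 19.72
ee_pos: [0.4294, -0.0167, 0.1825]
ee_rot: [[-0.003, -0.059, -0.998], [0.001, -0.998, 0.059], [-1.0, -0.001, 0.003]]
contact_force: [-0.0, 0.2, -5.9]
finger_gap: 0.068
```

```bash
python3 -c "
from h import *
st();to([JG[0],JG[1],.185],-93.52);to([JG[0],JG[1]-.04,.185],-93.52)"
```

```text
t 19.72 p [ 0.4294 -0.0167  0.1825] yaw -93.37 F [-0.02  0.2  -5.93] T [ 0.058  0.021 -0.019] gap 0.068 q [-0.32 -0.21  2.02  0.    1.33  1.31]
shift [ -0.25 -25.39 -11.03] turn 0.15 now [ 0.4294 -0.0167  0.1825] yaw -93.37
shift [ -0.26 -21.39 -11.26] turn 0.15 now [ 0.4294 -0.0167  0.1825] yaw -93.37
```

send_rows([
  [[0,-1,-0.4],0,1],
  [[0,-3,-1.2],0,1],
  [[0,-6,-2.5],0,1],
  [[0,-9,-3.8],0,1],
  [[0,-12,-5.1],0,1],
  [[0,-15,-6.4],0,1],
  [[0,-18,-7.7],0,1],
  [[0,-21,-9],0,1],
  [[0,-23.5,-10.1],0,1],
  [[0,-25,-10.7],0,1],
  [[0,-25.4,-10.9],0,1],
  [[0,-25.4,-10.9],0,1],
])

```text
time: 20.72
ee_pos: [0.5534, 0.2305, 0.182]
ee_rot: [[-0.004, -0.057, -0.998], [-0.001, -0.998, 0.057], [-1.0, 0.001, 0.004]]
contact_force: [-0.0, 0.2, -5.1]
finger_gap: 0.0678
```

send_rows([
  [[0,0,0],0,1],
  [[0,0,0],0,1],
  [[0,0,0],0,1],
])

```text
time: 20.97
ee_pos: [0.5539, 0.2288, 0.1838]
ee_rot: [[-0.001, -0.06, -0.998], [-0.0, -0.998, 0.06], [-1.0, 0.0, 0.001]]
contact_force: [0.4, -0.8, -5.7]
finger_gap: 0.068
```

```bash
python3 -c "
from h import *
st();to([JG[0],JG[1],.046],-93.52)
for n in('side','top'):
    im=ctrl.read_camera(n);c=proj(n,[*JG[:2],.1])[0].astype(int);x,y=max(c[0]-60,0),max(c[1]-60,0)
    A=cv2.resize(im[y:y+120,x:x+120,::-1],(600,600),interpolation=cv2.INTER_CUBIC)
    edges(n,[place(b,*JG) for b in JIG],A,(0,255,0),5,np.array([x,y]))
    o=ctrl.get_obs();p=o['ee_pos'];edges(n,[place(HB,p[0],p[1],-.0605,p[2]-.034)],A,(0,0,255),5,np.array([x,y]))
    cv2.imwrite(f'pics/j_{n}.png',A)"
```

```text
t 20.97 p [0.5539 0.2288 0.1838] yaw -93.45 F [ 0.36 -0.84 -5.71] T [-0.02   0.027 -0.015] gap 0.068 q [ 0.19  0.24  1.56 -0.    1.34  1.82]
shift [13.78 -0.15 -0.06] turn 0.07 now [0.5539 0.2288 0.1838] yaw -93.45
```

View pics/j_side.png

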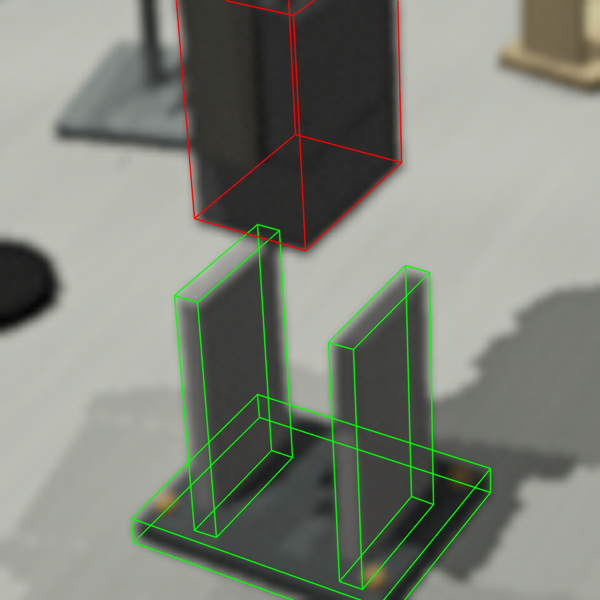

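View pics/j_top.png

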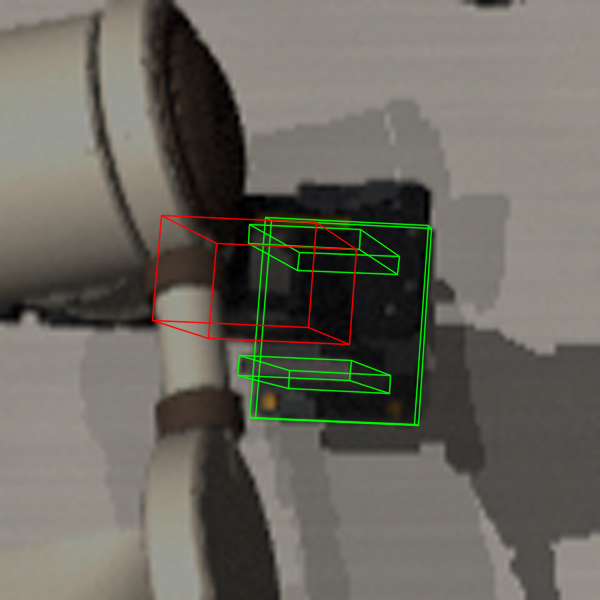

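send_rows([
  [[1,-0.1,0],0,1],
  [[2.5,-0.1,0],0,1],
  [[4,-0.1,0],0,1],
  [[5,-0.1,0],0,1],
  [[5.5,-0.1,0],0,1],
  [[5.5,-0.1,0],0,1],
  [[5.5,-0.1,0],0,1],
])

```text
time: 21.65
ee_pos: [0.5545, 0.2309, 0.1293]
ee_rot: [[0.0, -0.059, -0.998], [0.0, -0.998, 0.059], [-1.0, -0.0, -0.0]]
contact_force: [-0.5, 0.4, -6.2]
finger_gap: 0.0678
```

```bash
python3 -c "
from h import *
st();to([JG[0],JG[1],.046],-93.52)
for n in('side',):
    im=ctrl.read_camera(n);c=proj(n,[*JG[:2],.1])[0].astype(int);x,y=max(c[0]-60,0),max(c[1]-60,0)
    A=cv2.resize(im[y:y+120,x:x+120,::-1],(600,600),interpolation=cv2.INTER_CUBIC)
    cv2.imwrite(f'pics/j2_{n}.png',A)"
```

```text
t 21.65 p [0.5545 0.2309 0.1293] yaw -93.38 F [-0.49  0.44 -6.24] T [-0.019  0.043 -0.032] gap 0.0678 q [0.19 0.3  1.61 0.   1.24 1.82]
shift [8.33 0.07 0.01] turn 0.14 now [0.5545 0.2309 0.1293] yaw -93.38
```

View pics/j2_side.png

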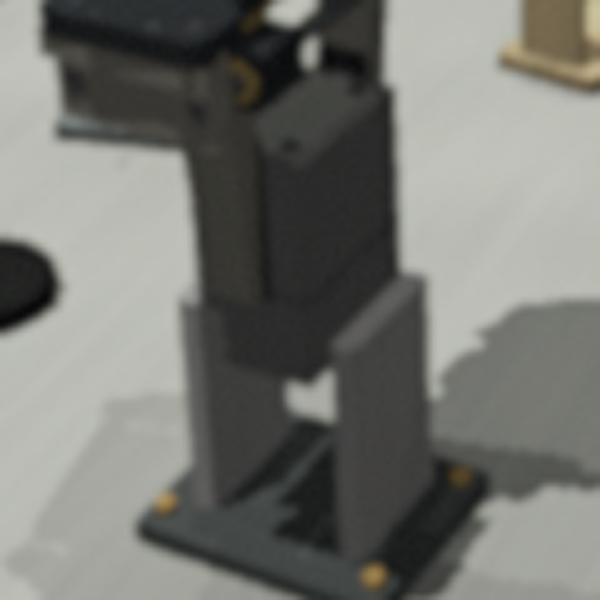

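send_rows([
  [[1,0.05,0],0,1],
  [[2.5,0.05,0],0,1],
  [[4,0.05,0],0,1],
  [[5.5,0.05,0],0,1],
  [[6.8,0.05,0],0,1],
  [[7.5,0.05,0],0,1],
  [[7.7,0.05,0],0,1],
  [[7.7,0.05,0],0,1],
  [[7.7,0.05,0],0,1],
])

```text
time: 22.45
ee_pos: [0.5551, 0.2306, 0.053]
ee_rot: [[0.002, -0.059, -0.998], [0.0, -0.998, 0.059], [-1.0, -0.0, -0.002]]
contact_force: [0.3, -0.9, -6.0]
finger_gap: 0.0678
```

```bash
python3 -c "
from h import *
st();to([JG[0],JG[1],.046],-93.52)"
```

```text
t 22.45 p [0.5551 0.2306 0.053 ] yaw -93.38 F [ 0.35 -0.89 -6.  ] T [ 0.02  -0.061 -0.042] gap 0.0678 q [0.19 0.39 1.65 0.   1.1  1.82]
shift [0.7  0.04 0.07] turn 0.14 now [0.5551 0.2306 0.053 ] yaw -93.38
```

send_rows([
  [[0.3,0,0.05],0,1],
  [[0.5,0,0.05],0,1],
  [[0.6,0,0.05],0,1],
  [[0.65,0,0.05],0,1],
  [[0.65,0,0.05],0,1],
  [[0.65,0,0.05],0,1],
])

```text
time: 22.95
ee_pos: [0.5547, 0.2307, 0.0474]
ee_rot: [[0.002, -0.059, -0.998], [0.0, -0.998, 0.059], [-1.0, -0.0, -0.002]]
contact_force: [-3.7, -0.9, 6.0]
finger_gap: 0.0679
```

```bash
python3 -c "
from h import *
st();avg(2);st()"
```

```text
t 22.95 p [0.5547 0.2307 0.0474] yaw -93.37 F [-3.74 -0.94  5.98] T [-0.171  0.668 -0.043] gap 0.0679 q [ 0.19  0.4   1.65 -0.    1.09  1.82]
toolT [ 0.025  -0.5808  0.2854] sd [0.0135 0.0108 0.0063] F [-3.62 -1.2   5.79]
t 23.05 p [0.5546 0.2306 0.0474] yaw -93.37 F [-4.06 -1.57  6.84] T [-0.245  0.585 -0.039] gap 0.068 q [ 0.19  0.4   1.65 -0.    1.09  1.82]
```

send_rows([
  [[-0.05,0,0],0,1],
  [[-0.05,0,0],0,1],
  [[-0.05,0,0],0,0.4],
  [[-0.05,0,0],0,0],
  [[-0.05,0,0],0,0],
  [[-0.05,0,0],0,0],
  [[-0.05,0,0],0,0],
  [[-0.05,0,0],0,0],
])

```text
time: 23.72
ee_pos: [0.5538, 0.2304, 0.046]
ee_rot: [[-0.0, -0.059, -0.998], [0.0, -0.998, 0.059], [-1.0, -0.0, 0.0]]
contact_force: [-0.2, -0.6, -0.5]
finger_gap: 0.092
```

```bash
python3 -c "
from h import *
st()"
```

```text
t 23.72 p [0.5538 0.2304 0.046 ] yaw -93.38 F [-0.21 -0.62 -0.54] T [ 0.027  0.006 -0.002] gap 0.092 q [0.19 0.4  1.65 0.   1.08 1.82]
```

Rise 17 cm, then withdraw toward the base for a clear view.

send_rows([
  [[-1,0,0],0,0],
  [[-3,0,0],0,0],
  [[-6,0,0],0,0],
  [[-9,0,0],0,0],
  [[-13,0,0],0,0],
  [[-17,0,0],0,0],
  [[-20,0,0],0,0],
  [[-20,4,4],0,0],
  [[-20,8,8],0,0],
  [[-20,11,11],0,0],
  [[-20,14,14],0,0],
  [[-20,17,14],0,0],
])

```text
time: 24.72
ee_pos: [0.4082, 0.0827, 0.2465]
ee_rot: [[0.0, -0.056, -0.998], [0.0, -0.998, 0.056], [-1.0, -0.0, -0.0]]
contact_force: [0.2, -1.3, 1.0]
finger_gap: 0.0919
```

send_rows([
  [[0,4,0],0,0],
  [[0,8,0],0,0],
  [[0,12,0],0,0],
  [[0,16,0],0,0],
  [[0,20,0],0,0],
  [[0,20,0],0,0],
  [[0,20,0],0,0],
])

```text
time: 25.3
ee_pos: [0.3987, -0.1189, 0.2468]
ee_rot: [[0.001, -0.064, -0.998], [-0.0, -0.998, 0.064], [-1.0, 0.0, -0.001]]
contact_force: [0.9, 1.2, 0.5]
finger_gap: 0.0918
```

```bash
python3 -c "
from h import *
st()
out=[]
for n in('side','top'):
    im=ctrl.read_camera(n);cv2.imwrite(f'pics/{n}_end.png',im[:,:,::-1])
    c=proj(n,[*JG[:2],.06])[0].astype(int);x,y=c-45
    A=cv2.resize(im[y:y+90,x:x+90,::-1],(400,400),interpolation=cv2.INTER_CUBIC);B=A.copy()
    edges(n,[place(HB,*JG,.012)],B,(0,0,255),400/90,np.array([x,y]));edges(n,[place(b,*JG) for b in JIG],B,(0,255,0),400/90,np.array([x,y]))
    out.append(np.hstack([A,B]))
cv2.imwrite('pics/fin.png',cv2.resize(np.vstack(out),(600,600)))
cv2.imwrite('pics/all.png',cv2.resize(np.vstack([cv2.imread(f'pics/{n}_end.png') for n in('side','top')]),(400,600)))
for q,z in(('clip_stand',0),('heat_sink',.035),('lens_cap',.015),('reel_hub',.03)):
    k=ctrl.masks_of(q,'top')
    if k: r=k[0]['rect'];print(q,unproj('top',((r[0]+r[2])/2,(r[1]+r[3])/2),z))
"
```

```text
t 25.3 p [ 0.3987 -0.1189  0.2468] yaw -93.64 F [0.86 1.15 0.46] T [ 0.064  0.079 -0.06 ] gap 0.0918 q [-0.58 -0.3   1.97  0.    1.47  1.05]
clip_stand [ 0.80660052 -0.05410623  0.        ]
heat_sink [0.39844767 0.34607338 0.035     ]
lens_cap [0.76190362 0.14890399 0.015     ]
```

View pics/fin.png

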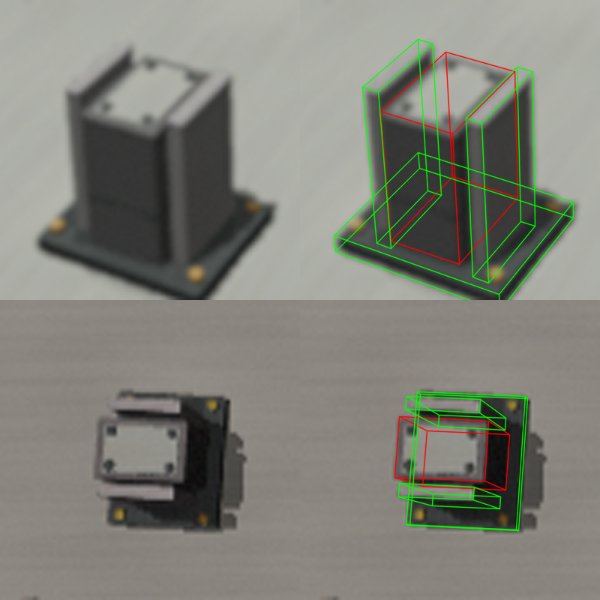

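View pics/side_end.png

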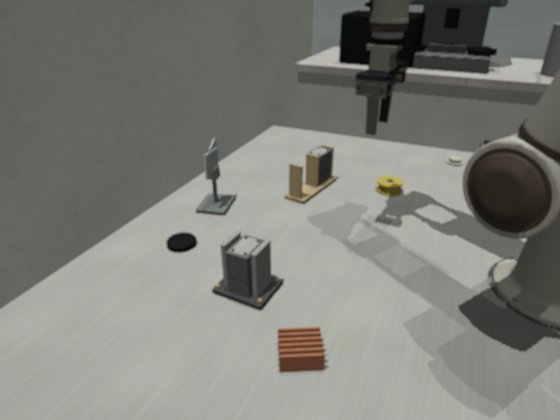

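View pics/top_end.png

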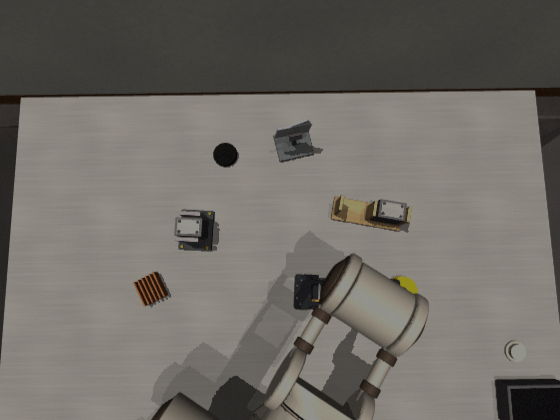

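```bash
python3 -c "
from bench import ctrl
print(ctrl.job_done())"
```

```text
the job is handed in; nothing more can be done
None
```

The faulty housing was the one in the rack's left (+y) bay. It now stands upright in the jig, and I handed the job in at about 25 s of the 72 s allowed.

**How I found it:** I lifted that housing and shook it end to end. The moment about its x axis swung each time I reversed the shake:

| Comparison | Reading after shaking toward the -y end (N m) | Reading after shaking toward the +y end (N m) | Swing (N m) |
|---|---|---|---|
| First pair | +0.021 | -0.047 | 0.068 |
| Second pair | +0.036 | -0.068 | 0.104 |
| Same pose, reversed shake | +0.044 | -0.068 | 0.112 |

Each averaged reading is good to about 0.01 N m. The last two swings are slightly over the stated 0.05 to 0.09 N m, but the direction matched a rolling weight every time.

I did not lift the twin, because the first housing had already settled which one was faulty. The twin stayed in its right-hand bay untouched.

**Placing it:** I set the faulty housing on the bare counter, let go and took it again by its narrow ends. It went into the jig without touching the walls and bottomed out at the expected height.

**Last checks:**
- **Housing in the jig:** the pictures show it upright and fully down between the walls. It is centred to about 2 mm against the fitted jig model.
- **Twin:** it is still in its rack bay.
- **Gripper:** it is open and clear of everything.
- **Clip stand, heat sink and lens cap:** they sit at the same pixels as at the start. The network's positions differed from the start by up to 8 mm, which I take as mask noise.
- **Reel hub:** the last network call did not find it, because the arm partly hid it from the top camera. The side picture shows it in its original place.

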